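Work a seized filter cartridge out of a suction pump

ROBOT

A 6-joint arm with a two-finger parallel gripper is mounted at the origin on a cart in front of the work surface, level with it; the furniture and walls round the work are solid. World frame = base frame: x ahead of the robot, y to its left, z up, the work surface at z = 0. Lengths are in m, angles in rad, forces in N, time in s.
With the tool pointing down it reaches from about 0.325 to 0.85 m from the base axis. Payload 4.4 kg.
Tool frame: the origin (TCP) lies midway between the tips of the shut fingers; the grasp point (between the pads) lies behind it (ctrl.tcp_to_grasp is the z of the grasp point in the tool frame, in m); z points along the fingers, y is the line along which they close (so a half turn about z gives the same grasp; the last joint's range is limited). The gripper opens to 94 mm and grips with 3 to 60 N. Pads are 16 mm wide; open, the fingers measure 119 mm over their backs; the gripper's body (75 mm by 177 mm) begins 78 mm behind the grasp point.
Start: joints at [0.986, 0.207, 1.542, -0, 1.393, -0.15], TCP at [0.242, 0.521, 0.205] pointing down, gripper open.
Joint ranges: [-2.73, 2.73], [-0.86, 2.22], [0.23, 2.46], [-1.11, 4.25], [0.08, 2.63], [-2.82, 2.82]. Speed limits (rad/s): [2.79, 2.79, 3.14, 3.14, 3.14, 3.14].

INTERFACE

Orientations are given as a unit quaternion [w, x, y, z].
In Python, from workcell import ctrl, vision, workorder gives the robot as it stands.
- The arm moves only by the tool arm_command, never from a script. Its argument "plan" is a list that holds one entry, the list of rows, each a list of 7 numbers: the shift along the world's x, y, z in mm, then the turn, a rotation vector about the world's x, y, z in rad, then the finger opening in mm, from 0 to 94. A call has 1 to 5 rows; each row is the pose to reach, as a shift and turn from the pose commanded when the call began; what a row does not reach only later rows make up. A row lasts 1/10 s, in which the tool goes at most 50 mm and 8.59 degrees, less where a joint would pass 70% of its speed; a pose out of reach is approached as far as the arm can. A call with a gripper value outside its range is refused whole. The fingers move at their own pace and stop on an object; "grip_force" is the grip in N (left out, the last holds). Time passes only in rows, so rows that repeat a pose let the fingers close. It gives the time, the measured TCP pose, the force, the opening and the grip force at its end, in the units of the state.
- ctrl.read_state(): the state, without advancing time (a new reading comes with each control period).
- vision.grab_frame(name): name is "side" or "top"; returns (picture, depth): 420x560x3 uint8, red, green, blue; 420x560 float32, m along the optical axis (not along the pixel's ray), 0 where there is no reading.
- vision.get_calibration(name): a dict with "K" (3x3 intrinsics, pixels), "origin" and "orientation" of the camera in the world. Camera axes: x right, y up, looking along -z (the intrinsics and any distortion apply to the point x, -y, -z); pixel columns grow to the right and rows downward; lengths in m; the calibration is good to about 2 mm. A picture is of the moment at which its call begins. get_calibration takes no time and is no camera call.
- workorder.close_job(): hands the job in; it is judged then, once.
The state is a dict: "time": time; "q": joint angles; "qd": joint speeds; "joint_torque": joint torques, N m; "eef_pos": TCP position; "orientation": TCP orientation; "force": force on the tool from outside, world axes, zero at the start; "torque": the same for the moment, N m; "finger_gap": opening from 0.0 (shut) to 1.0 (fully open); "gripper_force": force on a finger pad.
Only numpy, scipy, OpenCV 4.12 (cv2) and the standard library are available. Lean on these libraries where they do the work, as an engineer would, in place of code of your own. Each camera call takes 0.05 s, during which the arm holds its last target. There are 200 camera calls.

TASK

The spent filter of the suction pump has to come out. Squeeze the two blue snap tabs of the clear filter cover, lift the cover off and stand it upright on the bench, open side down; then work the seized cartridge out of its port by its orange wing, twisting it back and forth while drawing it gently upward - pulled straight it only brings the pump up with it, and the pump must stay standing where it is. Lower the cartridge into the steel tray, let go of it there, and leave the other things on the bench alone.

Things in the scene. Friction and masses are not known exactly. Their poses are not given: they have to be found in the camera images.
- pump: Off-white suction pump, 150 x 230 x 98 mm, 3.2 kg, loose on rubber feet. Origin: centre of its underside; x from its front (gauge, green switch) to its back, y to its left, z up. Left: aluminium manifold, 116 x 84 mm, top 78 mm above the bench. Right: dark motor hood, 98 mm high, y = -103 to -45 mm. Its weight lies under the port: pulled up there with more than 30 N it lifts.
- filter_port (a point): Centre of the round filter port in the manifold's top, 40 mm left of the pump's origin, 78 mm above the bench; axes as the pump's. Rubber lips grip the cartridge's neck: straight out takes 42 to 60 N. While it turns, the grip works against the turning (0.4 to 0.6 N m) and it climbs about 2.4 mm per radian, either way, at a pull of 10 to 20 N. Free once 13 mm up.
- stop_posts (a point): Midway between two steel posts on the manifold, 18 mm high, 18 mm in front of the port's axis, 35 mm apart (y). The cartridge's side nozzle lies between them, so it can turn only about 0.5 rad either way from where its x axis is along the pump's.
- cover_grip (a point): On the axis of the clear filter cover, 32 mm above its underside: the height to take it by its two blue tabs, which measure 55 mm across here, at +y and -y. x along the cover, z up. About 6 N on each tab presses it in by 2 to 3 mm and frees its hook; then the cover lifts straight up. Its centre is 2 mm lower.
- cover: The cover, 0.1 kg: an open-bottomed clear box, 92 mm (x) x 52 mm (y) x 60 mm high, standing on the manifold over the cartridge; origin at the centre of its underside. In the middle of each long side a blue tab, 28 mm wide, hinged near its top and sprung outward; its foot hooks under a steel keeper, 9 mm high, on the manifold. Latched, it brings the pump up with it.
- cartridge_wing (a point): The height to grip the flat orange wing on top of the spent cartridge, on its axis; x along the wing, y across it, z up. The wing is 30 mm (x) x 9 mm (y), from 24 mm below this point to 10 mm above it. 40 mm above the port's mouth while seated; 60 mm above the neck's lower end. Turning it takes a firm grip (40 N or more).
- cartridge: The spent cartridge, 42 to 84 g, loose; origin at the lower end of its neck. From below: neck, 20 mm in diameter, 20 mm long, sunk in the port while seated; round cream body, 32 mm in diameter, 16 mm high; orange wing, 34 mm high. A side nozzle, 7 mm thick, sticks out of the body to 30 mm from the axis toward its -x, 6 mm above the manifold.
- tray_floor (a point): Centre of the inner floor, 4 mm above the bench, of the open steel tray, 170 mm (its x) x 130 mm (its y), rim 28 mm high; it does not move. It lies to the left or to the right of the pump, the calculator on the other side.
- calculator: Flat blue calculator, 98 x 150 x 20 mm, y along its length; origin at the centre of its underside; on the side of the pump away from the tray. Nearer the robot than it, from 0.36 to 0.47 m ahead of the robot, the bench is free. Leave it alone.
- timer: White countdown timer, 62 x 62 x 20 mm, lying in front of the pump; origin at the centre of its underside. Leave it alone.
- strip_pot: Small white bottle with blue cap, 42 mm in diameter, 102 mm high, behind the pump; origin at the centre of its underside. Leave it alone.
- tape_box: Red carton, 40 x 48 x 75 mm, behind the pump; origin at the centre of its underside. Leave it alone.

How it is judged:
By the outcome, as a careful person would: the job done as asked, in the order asked, and still so for the second after the job is handed in, with the robot touching nothing.
It also fails if it takes over 72 s, if anything falls off the work surface, if the arm or the gripper's body presses on something with over 40 N, if the wrist force passes 120 N, or if a joint passes its speed limit or range.

## Working session

There is one attempt and no reset: what is moved stays moved. The work goes in short steps, Python scripts to look and compute and a tool call to move; the robot and the scene stay as the last step left them, time stands still between calls to the robot, and variables do not carry over. Pictures are saved under pics/ and viewed, at most 10 in all, crops included, and the job is handed in when it is done.

Besides the shell and the picture viewer there is one more tool, called by a JSON object that holds its "method" and its "body", one argument or row to a line. arm_command: Moves the arm, as the interface text tells. Its arguments: {"type":"object","properties":{"plan":{"type":"array"},"grip_force":{"type":"number"}},"required":["plan"]}

```bash
mkdir -p pics
cat > h.py <<'E'
import numpy as np, cv2
from scipy.spatial.transform import Rotation as R
from workcell import ctrl, vision, workorder
def grab(n,save=None):
    p,d=vision.grab_frame(n)
    if save: cv2.imwrite('pics/'+save,p[:,:,::-1])
    return p,d
def world(n,d):
    c=vision.get_calibration(n);K=np.array(c['K']);o=np.array(c['orientation'])
    v,u=np.indices(d.shape)
    q=np.stack([(u-K[0,2])/K[0,0]*d,-(v-K[1,2])/K[1,1]*d,-d],-1)
    Rm=R.from_quat(o,scalar_first=True).as_matrix() if o.size==4 else o
    return q@Rm.T+np.array(c['origin'])
E
python3 - <<'E'
from h import *
for n in('side','top'):
    p,d=grab(n,n+'0.png'); np.savez(n+'0.npz',p=p,d=d); print(vision.get_calibration(n))
print(ctrl.read_state(),ctrl.tcp_to_grasp)
E
```

```text
{'K': array([[519.30842032,   0.        , 275.57468776],
       [  0.        , 519.30842032, 208.67833041],
       [  0.        ,   0.        ,   1.        ]]), 'origin': array([-0.07207702, -1.1629192 ,  0.72895647]), 'orientation': array([ 0.8185339 ,  0.5171262 , -0.12543598, -0.2164453 ])}
{'K': array([[545.76263557,   0.        , 277.35382436],
       [  0.        , 545.76263557, 211.52431414],
       [  0.        ,   0.        ,   1.        ]]), 'origin': array([ 0.18989244, -0.13277484,  1.58705675]), 'orientation': array([ 0.80384025,  0.10231869, -0.07355351, -0.58134466])}
{'time': 0.1, 'q': array([ 9.85480863e-01,  2.07327839e-01,  1.54275913e+00, -2.18988457e-05,
        1.39350765e+00, -1.50509271e-01]), 'qd': array([-1.46487270e-03, -1.36813925e-03, -2.51551506e-03, -6.25333838e-05,
        4.21482122e-04,  2.13138680e-03]), 'joint_torque': array([-5.89735864e-04, -3.71868932e+01, -2.82292557e+01,  7.01101148e-02,
        3.11584049e-02, -6.39773998e-05]), 'eef_pos': array([0.24183562, 0.52088937, 0.20443552]), 'orientation': array([-3.49966756e-04,  2.15692574e-01,  9.76460809e-01, -9.37872286e-04]), 'force': array([ 0.67938226, -0.14412318, -0.50102464]), 'torque': array([0.03859042, 0.04408475, 0.01122868]), 'gripper_force': 0.0, 'finger_gap': 1.0001005915460097} -0.0188
```

View pics/top0.png

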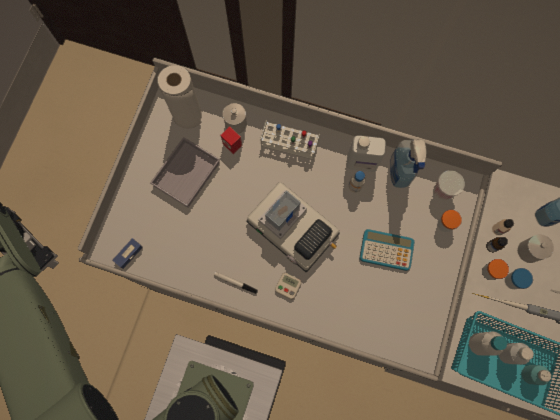

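View pics/side0.png

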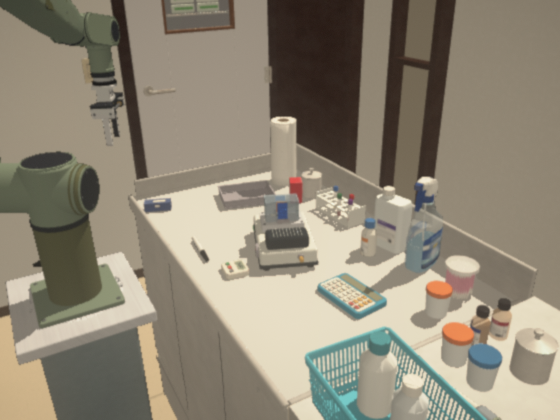

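The top view shows the pump at about (293,225) with its cover at (283,211), the tray to its left at (185,173), the calculator at (387,250) and the timer at (288,287). The side view shows the cover's blue tab at about (282,211).

Run:
```python
from h import *
z=np.load('top0.npz');p,d=z['p'],z['d'];W=world('top',d)
def rect(m,name):
    n,l,s,c=cv2.connectedComponentsWithStats(m.astype(np.uint8))
    for i in range(1,n):
        if s[i,4]>25:
            P=W[l==i]; r=cv2.minAreaRect((P[:,:2]*1000).astype(np.float32))
            print(name,c[i].round(),s[i,4],'rect',np.round(r[0],1),np.round(r[1],1),round(r[2],1),'z',P[:,2].min().round(3),P[:,2].max().round(3))
roi=np.zeros(d.shape,bool);roi[110:310,140:420]=1
roi&=d>0
Z=W[...,2]
rect(roi&(Z>.03)&(Z<.2),'>30')
rect(roi&(Z>.07)&(Z<.085),'manif')
rect(roi&(Z>.088)&(Z<.105),'hood')
rect(roi&(Z>.12)&(Z<.15),'cover')
h=cv2.cvtColor(p,cv2.COLOR_RGB2HSV)
rect(roi&(h[...,0]>95)&(h[...,0]<125)&(h[...,1]>120),'blue')
rect(roi&(Z>.012)&(Z<.035),'low')
c=p[175:275,240:345];c=cv2.resize(c,None,fx=5.5,fy=5.5,interpolation=cv2.INTER_CUBIC)
z=np.load('side0.npz');c2=cv2.resize(z['p'][185:275,240:330],None,fx=3,fy=3,interpolation=cv2.INTER_CUBIC)
cv2.imwrite('pics/c1.png',c[:,:,::-1])
```

```text
>30 [142. 115.] 49 rect [727.4 483.4] [45.5  5.7] 4.3 z 0.031 0.065
>30 [186. 116.] 369 rect [760.8 346.1] [38.4 87.1] 34.0 z 0.03 0.142
>30 [233. 127.] 704 rect [765.5 199.2] [116.9  67.6] 13.5 z 0.03 0.107
>30 [375. 141.] 3875 rect [ 826.2 -150.3] [249.4 408.3] 17.6 z 0.03 0.2
>30 [290. 138.] 916 rect [799.9  31. ] [ 69.8 169.5] 2.9 z 0.034 0.093
>30 [357. 180.] 228 rect [ 726.1 -200.3] [40.9 35.8] 81.0 z 0.03 0.108
>30 [293. 226.] 4175 rect [537.4 -68.5] [251.2 159.3] 66.7 z 0.03 0.147
>30 [175. 198.] 33 rect [515.5 293.1] [69.4  5.7] 76.2 z 0.03 0.039
manif [185. 116.] 59 rect [754.6 347.1] [21.3 82.1] 20.4 z 0.07 0.085
manif [234. 117.] 260 rect [797.2 205.7] [49.4 66.4] 19.1 z 0.07 0.085
manif [312. 112.] 34 rect [883.6  -7.9] [ 5.2 53.4] 0.6 z 0.07 0.085
manif [363. 128.] 190 rect [ 884.1 -167.4] [  9.1 254.5] 0.4 z 0.07 0.085
manif [230. 136.] 198 rect [738.  196.1] [49.5 41.4] 63.5 z 0.07 0.084
manif [408. 132.] 53 rect [ 913.9 -302.9] [67.4  9.7] 87.4 z 0.071 0.085
manif [399. 173.] 60 rect [ 786.8 -306.1] [89.7 33.8] 52.9 z 0.07 0.085
manif [369. 163.] 44 rect [ 783.4 -219
[... 1767 characters left out ...]
] 81 rect [ 786.5 -198.5] [97.6 34.9] 84.0 z 0.012 0.035
low [396. 179.] 74 rect [ 790.9 -304.3] [97.7 38.5] 51.2 z 0.013 0.035
low [354. 188.] 29 rect [ 716.6 -199. ] [40.1 15.7] 78.9 z 0.012 0.035
low [251. 224.] 26 rect [511.2  56.6] [42.5  6.9] 60.7 z 0.013 0.034
low [387. 249.] 1474 rect [ 568.1 -344.3] [ 98.3 149.3] 6.3 z 0.012 0.029
low [274. 244.] 56 rect [478.1 -24.3] [101.6   3.7] 67.8 z 0.013 0.034
low [311. 262.] 63 rect [ 470.5 -153.2] [ 33.9 109. ] 47.9 z 0.014 0.035
low [235. 282.] 174 rect [337.7  43.9] [131.8  14.3] 85.0 z 0.012 0.024
low [288. 285.] 417 rect [ 376.3 -102.1] [61.2 62. ] 82.1 z 0.012 0.027
low [185. 294.] 481 rect [260.3 161.9] [ 15.1 294.9] 0.0 z 0.012 0.032
```

View pics/c1.png

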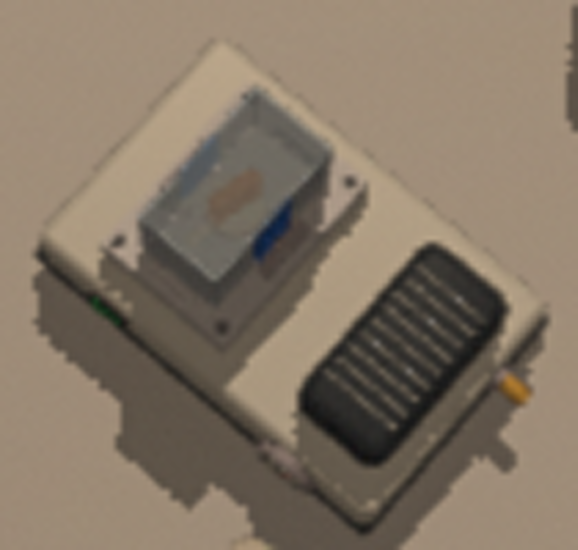

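The crop shows the cover's long axis along the pump's x (yaw about -23°) and the orange wing through the cover at crop (235,195). The gripper's closing axis is already within 2° of the tab line, so I'm moving to above the cover.

{"method": "arm_command", "body": {
  "plan": [
    [[15,-26,0,0,0,0.03,94],[36,-62,0,0,0,0.03,94],[59,-101,0,0,0,0.03,94],[83,-142,0,0,0,0.03,94],[107,-183,0,0,0,0.03,94]]
  ],
  "grip_force": 15
}}

```text
time: 0.6
eef_pos: [0.3494, 0.3368, 0.205]
orientation: [-0.0, 0.201, 0.98, -0.0]
force: [0.6, 0.9, 0.2]
finger_gap: 1.0
gripper_force: 0.0
```

Run:
```python
from h import *
for n in('top','side'):
    z=np.load(n+'0.npz');W=world(n,z['d']);Z=W[...,2]
    near=(np.hypot(W[...,0]-.56,W[...,1]+.026)<.075)
    m=near&(Z>.132)&(Z<.146)
    r=cv2.minAreaRect((W[m][:,:2]*1000).astype(np.float32));print(n,m.sum(),r,np.median(Z[m]))
    h=cv2.cvtColor(z['p'],cv2.COLOR_RGB2HSV)
    m=near&(h[...,0]>100)&(h[...,0]<130)&(h[...,1]>130)&(Z>.08)
    a=np.deg2rad(-23);Rm=np.array([[np.cos(a),np.sin(a)],[-np.sin(a),np.cos(a)]])
    P=W[m]; l=(P[:,:2]-[.56,-.026])@Rm.T
    print('blue',m.sum(),np.percentile(l*1000,[5,25,50,75,95],axis=0).round(1).tolist(),P[:,2].min(),P[:,2].max())
z=np.load('top0.npz');W=world('top',z['d'])
m=(W[...,0]>.35)&(W[...,0]<.5)&(W[...,1]<-.22)&(W[...,1]>-.45)
print('free strip max z',np.percentile(W[m][:,2],[50,99,100]))
```

```text
top 591 ((559.5523681640625, -24.78968048095703), (52.69550704956055, 93.114013671875), 67.73300170898438) 0.13783971380816884
blue 17 [[-12.5, -27.6], [-10.6, -26.9], [-4.1, -25.6], [0.8, -25.0], [5.2, -24.4]] 0.10164999468001978 0.1289719368967419
side 304 ((560.1573486328125, -26.686660766601562), (59.850032806396484, 91.22676086425781), 68.60433959960938) 0.13676027785064748Traceback (most recent call last):
  File "<stdin>", line 11, in <module>
    return _quantile_unchecked(
        a, q, axis, out, overwrite_input, method, keepdims, weights)
    return _ureduce(a,
                    func=_quantile_ureduce_func,
    ...<5 lines>...
                    overwrite_input=overwrite_input,
                    method=method)
    r = func(a, **kwargs)
    result = _quantile(arr,
                       quantiles=q,
    ...<2 lines>...
                       out=out,
                       weights=wgt)
    slices_having_nans = np.isnan(arr[-1, ...])
                                  ~~~^^^^^^^^^
IndexError: index -1 is out of bounds for axis 0 with size 0
```

{"method": "arm_command", "body": {
  "plan": [
    [[23,-40,0,0,0,0.012,94],[48,-82,0,0,0,0.012,94],[73,-125,0,0,0,0.012,94],[98,-168,0,0,0,0.012,94],[122,-210,0,0,0,0.012,94]]
  ]
}}

```text
time: 1.1
eef_pos: [0.4716, 0.1265, 0.2052]
orientation: [-0.0, 0.195, 0.981, 0.0]
force: [2.0, 0.5, -0.5]
finger_gap: 0.999
gripper_force: 0.0
```

{"method": "arm_command", "body": {
  "plan": [
    [[25,-42,0,0,0,0,94],[47,-80,0,0,0,0,94],[67,-115,0,0,0,0,94],[82,-140,0,0,0,0,94],[88,-152,0,0,0,0,94]]
  ]
}}

```text
time: 1.6
eef_pos: [0.5598, -0.0259, 0.2048]
orientation: [-0.0, 0.197, 0.98, -0.0]
force: [-0.3, 0.3, 0.1]
finger_gap: 0.998
gripper_force: 0.0
```

Run:
```python
from h import *
z=np.load('top0.npz');W=world('top',z['d'])
m=(W[...,0]>.35)&(W[...,0]<.49)&(W[...,1]<-.22)&(W[...,1]>-.45)
print('free strip z',np.percentile(W[m][:,2],[50,99,100]))
s=ctrl.read_state();print(s['eef_pos'],s['orientation'],s['force'],s['q'])
```

```text
free strip z [-0.00015668  0.00795877  0.01126414]
[ 0.55983918 -0.02586918  0.20476232] [-3.87882243e-04  1.96518962e-01  9.80499933e-01 -1.66302985e-04] [-0.26844253  0.33818827  0.06288425] [-2.00390505e-01  1.77029637e-01  1.57791762e+00 -3.40315326e-04
  1.38742031e+00 -1.37551185e+00]
```

{"method": "arm_command", "body": {
  "plan": [
    [[0,0,-20,0,0,0,94],[0,0,-50,0,0,0,94],[0,0,-80,0,0,0,94],[0,0,-103,0,0,0,94],[0,0,-113,0,0,0,94]]
  ]
}}

```text
time: 2.1
eef_pos: [0.5564, -0.0221, 0.0894]
orientation: [-0.003, 0.195, 0.981, 0.0]
force: [-0.2, -0.8, -0.6]
finger_gap: 1.001
gripper_force: 0.0
```

{"method": "arm_command", "body": {
  "plan": [
    [[0,0,0,0,0,0,80],[0,0,0,0,0,0,72],[0,0,0,0,0,0,66],[0,0,0,0,0,0,62],[0,0,0,0,0,0,59]]
  ],
  "grip_force": 12
}}

```text
time: 2.6
eef_pos: [0.56, -0.0236, 0.0935]
orientation: [0.001, 0.195, 0.981, 0.0]
force: [-0.1, 0.1, 0.5]
finger_gap: 0.636
gripper_force: 0.0
```

Run:
```python
from h import *
p,d=grab('top'); q,e=grab('side')
c=np.hstack([cv2.resize(p[170:260,240:330],(400,400),interpolation=cv2.INTER_CUBIC),cv2.resize(q[165:265,235:335],(400,400),interpolation=cv2.INTER_CUBIC)])
cv2.imwrite('pics/g1.png',c[:,:,::-1]);print(ctrl.read_state()['finger_gap'],ctrl.read_state()['force'])
```

```text
0.627514091031735 [-0.3016407   0.0144669   0.37478311]
```

View pics/g1.png

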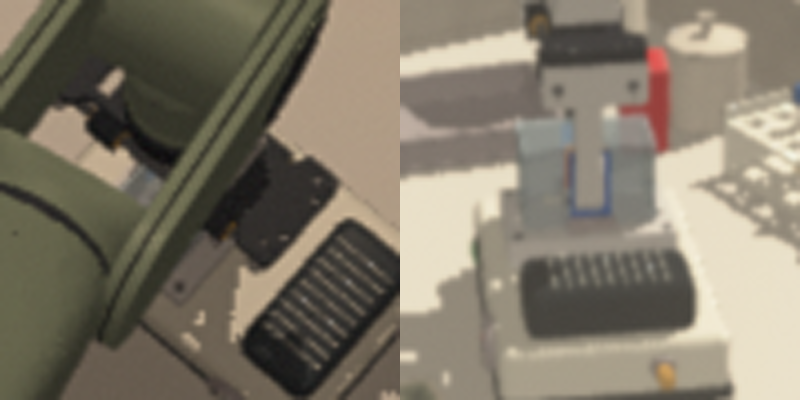

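The finger stands squarely over the blue tab (right half, about (590,185)), so I'm closing.

{"method": "arm_command", "body": {
  "plan": [
    [[0,0,0,0,0,0,56],[0,0,0,0,0,0,54],[0,0,0,0,0,0,52],[0,0,0,0,0,0,50],[0,0,0,0,0,0,48]]
  ],
  "grip_force": 12
}}

```text
time: 3.2
eef_pos: [0.5593, -0.0236, 0.0926]
orientation: [0.0, 0.195, 0.981, -0.0]
force: [0.2, -0.8, 0.7]
finger_gap: 0.555
gripper_force: 12.0
```

{"method": "arm_command", "body": {
  "plan": [
    [[0,0,0,0,0,0,46],[0,0,0,0,0,0,46],[0,0,0,0,0,0,46]]
  ]
}}

```text
time: 3.5
eef_pos: [0.5592, -0.0236, 0.0925]
orientation: [0.0, 0.195, 0.981, -0.0]
force: [-0.7, -0.7, 2.0]
finger_gap: 0.548
gripper_force: 12.0
```

{"method": "arm_command", "body": {
  "plan": [
    [[0,0,0,0,0,0,44],[0,0,0,0,0,0,44],[0,0,0,0,0,0,44]]
  ],
  "grip_force": 18
}}

```text
time: 3.8
eef_pos: [0.5593, -0.0236, 0.0925]
orientation: [0.0, 0.195, 0.981, -0.0]
force: [-0.9, -2.1, 1.4]
finger_gap: 0.551
gripper_force: 18.0
```

{"method": "arm_command", "body": {
  "plan": [
    [[0,0,1,0,0,0,44],[0,0,3,0,0,0,44],[0,0,3,0,0,0,44]]
  ]
}}

```text
time: 4.1
eef_pos: [0.5591, -0.0232, 0.0953]
orientation: [-0.0, 0.195, 0.981, 0.0]
force: [0.5, 0.8, -1.1]
finger_gap: 0.55
gripper_force: 18.0
```

Only about 1 N of load, so the hooks are free. I'm lifting.

{"method": "arm_command", "body": {
  "plan": [
    [[0,0,4,0,0,0,44],[0,0,9,0,0,0,44],[0,0,15,0,0,0,44]]
  ]
}}

```text
time: 4.4
eef_pos: [0.5591, -0.0234, 0.1108]
orientation: [-0.0, 0.195, 0.981, 0.0]
force: [0.2, -0.2, -1.6]
finger_gap: 0.55
gripper_force: 18.0
```

{"method": "arm_command", "body": {
  "plan": [
    [[0,0,10,0,0,0,44],[0,0,25,0,0,0,44],[0,0,45,0,0,0,44],[0,0,62,0,0,0,44],[0,0,70,0,0,0,44]]
  ]
}}

```text
time: 4.9
eef_pos: [0.5609, -0.0238, 0.1839]
orientation: [0.003, 0.195, 0.981, 0.0]
force: [0.9, -0.0, -1.7]
finger_gap: 0.55
gripper_force: 18.0
```

Run:
```python
from h import *
q,e=grab('side')
cv2.imwrite('pics/g2.png',cv2.resize(q[125:275,210:360],(600,600),interpolation=cv2.INTER_CUBIC)[:,:,::-1])
W=world('side',e)
s=ctrl.read_state();print(s['eef_pos'],s['force'],s['finger_gap'])
```

```text
[ 0.56124335 -0.02385123  0.18442666] [ 0.13510333  0.82676881 -0.46986685] 0.5475263202969834
```

View pics/g2.png

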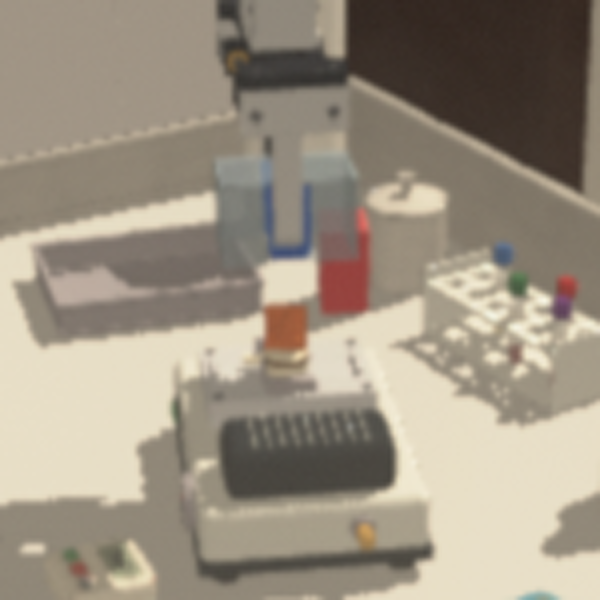

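The cover is off and held (side crop: blue tab at (290,220)). The cartridge stands uncovered with its orange wing at (287,328), and the pump hasn't moved. I'm carrying the cover to the free strip on the right.

{"method": "arm_command", "body": {
  "plan": [
    [[-8,-18,5,0,0,0,44],[-24,-51,5,0,0,0,44],[-41,-88,5,0,0,0,44],[-58,-124,5,0,0,0,44],[-75,-160,5,0,0,0,44]]
  ]
}}

```text
time: 5.45
eef_pos: [0.4831, -0.1845, 0.1852]
orientation: [-0.0, 0.195, 0.981, 0.0]
force: [-0.6, -0.0, -1.8]
finger_gap: 0.552
gripper_force: 18.0
```

{"method": "arm_command", "body": {
  "plan": [
    [[-17,-36,0,0,0,0,44],[-34,-72,0,0,0,0,44],[-51,-108,0,0,0,0,44],[-63,-132,0,0,0,0,44],[-70,-146,0,0,0,0,44]]
  ]
}}

```text
time: 5.95
eef_pos: [0.4129, -0.3312, 0.1852]
orientation: [-0.0, 0.196, 0.981, 0.0]
force: [0.9, 2.0, -0.7]
finger_gap: 0.551
gripper_force: 18.0
```

Run:
```python
from h import *
p,d=grab('top');np.savez('top1.npz',p=p,d=d);q,e=grab('side');np.savez('side1.npz',p=q,d=e)
s=ctrl.read_state();print(s['eef_pos'],s['force'],s['finger_gap'])
a=np.deg2rad(-22.5)
for n,p,d in(('top',p,d),('side',q,e)):
    W=world(n,d);h=cv2.cvtColor(p,cv2.COLOR_RGB2HSV);Z=W[...,2]
    m=(np.hypot(W[...,0]-.56,W[...,1]+.026)<.06)&(h[...,0]<16)&(h[...,1]>140)&(Z>.08)
    P=W[m];print(n,m.sum(),P.min(0),P.max(0),np.median(P,0))
    if m.sum()>5: print(cv2.minAreaRect((P[P[:,2]>.12][:,:2]*1000).astype(np.float32)))
W=world('top',d:=np.load('top1.npz')['d']);Z=W[...,2]
m=(np.hypot(W[...,0]-.56,W[...,1]+.026)<.08)&(Z>.074)&(Z<.083)
print('manif',cv2.minAreaRect((W[m][:,:2]*1000).astype(np.float32)))
m=(np.hypot(W[...,0]-.56,W[...,1]+.026)<.035)&(Z>.11)
print('wing',m.sum(),cv2.minAreaRect((W[m][:,:2]*1000).astype(np.float32)))
t=np.load('top1.npz')['p'];cv2.imwrite('pics/t1.png',cv2.resize(t[180:250,245:325],None,fx=7,fy=7,interpolation=cv2.INTER_CUBIC)[:,:,::-1])
```

```text
[ 0.41339409 -0.33066654  0.18517593] [ 0.85512582  0.26617493 -1.74734939] 0.5505151665845778
top 49 [ 0.54610239 -0.03364241  0.09993134] [ 0.56995205 -0.01476623  0.13518844] [ 0.55619393 -0.02461173  0.12486324]
((558.1768798828125, -24.74126434326172), (8.470529556274414, 27.1640567779541), 58.38285827636719)Traceback (most recent call last):
  File "<stdin>", line 8, in <module>
    return umr_minimum(a, axis, None, out, keepdims, initial, where)
ValueError: zero-size array to reduction operation minimum which has no identity
```

{"method": "arm_command", "body": {
  "plan": [
    [[0,0,-20,0,0,0,44],[0,0,-55,0,0,0,44],[0,0,-95,0,0,0,44],[0,0,-130,0,0,0,44],[0,0,-152,0,0,0,44]]
  ]
}}

```text
time: 6.55
eef_pos: [0.4136, -0.3261, 0.0304]
orientation: [-0.002, 0.194, 0.981, 0.002]
force: [-0.4, -1.0, -1.2]
finger_gap: 0.55
gripper_force: 18.0
```

{"method": "arm_command", "body": {
  "plan": [
    [[0,0,-6,0,0,0,44],[0,0,-11,0,0,0,44],[0,0,-15,0,0,0,44],[0,0,-17,0,0,0,44],[0,0,-18,0,0,0,44]]
  ]
}}

```text
time: 7.05
eef_pos: [0.4149, -0.3301, 0.0164]
orientation: [0.001, 0.195, 0.981, -0.001]
force: [-0.1, -0.6, -1.3]
finger_gap: 0.551
gripper_force: 18.0
```

Run:
```python
from h import *
s=ctrl.read_state();print(s['eef_pos'],s['force'],s['finger_gap'])
z=np.load('top1.npz');t,d=z['p'],z['d']
cv2.imwrite('pics/t1.png',cv2.resize(t[180:250,245:325],None,fx=7,fy=7,interpolation=cv2.INTER_CUBIC)[:,:,::-1])
W=world('top',d);Z=W[...,2]
for lo,hi in((.074,.083),(.09,.1)):
    m=(np.hypot(W[...,0]-.56,W[...,1]+.026)<.08)&(Z>lo)&(Z<hi)
    print('manif',cv2.minAreaRect((W[m][:,:2]*1000).astype(np.float32)))
m=(np.hypot(W[...,0]-.56,W[...,1]+.026)<.035)&(Z>.118)
P=W[m][:,:2]*1000;c=P.mean(0);u,sv,vt=np.linalg.svd(P-c);print('wing',m.sum(),c,np.rad2deg(np.arctan2(vt[0,1],vt[0,0])),cv2.minAreaRect(P.astype(np.float32)))
m=(np.hypot(W[...,0]-.56,W[...,1]+.026)<.15)&(Z>.03)
print('pump',cv2.minAreaRect((W[m][:,:2]*1000).astype(np.float32)))
```

```text
[ 0.41493848 -0.33009516  0.01639609] [-0.13485088 -0.63312389 -1.29955928] 0.550927619913364
manif ((559.3147583007812, -24.60433578491211), (84.6407241821289, 117.18958282470703), 67.95340728759766)
manif ((560.6192016601562, -21.698814392089844), (73.19479370117188, 59.48854446411133), 17.844242095947266)
wing 41 [558.12022441 -25.03195924] 143.85973925943534 ((559.052734375, -25.182296752929688), (8.629810333251953, 29.16265106201172), 57.850868225097656)
pump ((542.2623291015625, -57.59259033203125), (227.0467071533203, 158.4450225830078), 67.05365753173828)
```

View pics/t1.png

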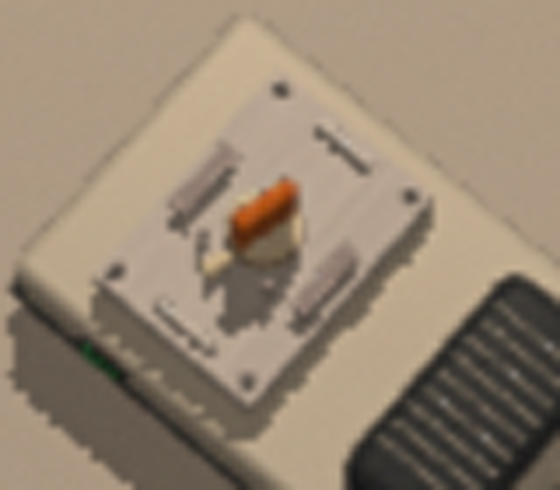

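The crop shows the wing at (265,212), turned about -11° from the pump's x axis, with the nozzle at (212,265) between the posts. Next I set the cover down fully.

{"method": "arm_command", "body": {
  "plan": [
    [[0,0,0,0,0,0,44],[0,0,-1,0,0,0,44],[0,0,-2,0,0,0,44]]
  ]
}}

```text
time: 7.35
eef_pos: [0.4145, -0.33, 0.0145]
orientation: [0.0, 0.195, 0.981, -0.0]
force: [-3.1, 2.4, 10.3]
finger_gap: 0.548
gripper_force: 18.0
```

Contact with the bench at 10 N. I'll ease up 1 mm, then release.

{"method": "arm_command", "body": {
  "plan": [
    [[0,0,1,0,0,0,44],[0,0,1,0,0,0,52],[0,0,1,0,0,0,60],[0,0,1,0,0,0,75],[0,0,1,0,0,0,94]]
  ]
}}

```text
time: 7.85
eef_pos: [0.4142, -0.3295, 0.0144]
orientation: [0.0, 0.195, 0.981, -0.0]
force: [0.2, -0.9, 0.1]
finger_gap: 0.774
gripper_force: 0.0
```

{"method": "arm_command", "body": {
  "plan": [
    [[0,0,0,0,0,0,94],[0,0,0,0,0,0,94],[0,0,15,0,0,0,94],[0,0,45,0,0,0,94],[0,0,85,0,0,0,94]]
  ]
}}

```text
time: 8.35
eef_pos: [0.4127, -0.3279, 0.0983]
orientation: [-0.002, 0.195, 0.981, 0.002]
force: [0.7, -1.4, 0.0]
finger_gap: 0.998
gripper_force: 0.0
```

{"method": "arm_command", "body": {
  "plan": [
    [[0,0,30,0,0,0,94],[0,0,60,0,0,0,80],[5,20,80,0,0,-0.05,60],[20,60,85,0,0,-0.1,50],[38,100,85,0,0,-0.16,40]]
  ]
}}

```text
time: 8.85
eef_pos: [0.4531, -0.2296, 0.1863]
orientation: [0.002, 0.275, 0.961, -0.001]
force: [0.9, 0.0, 0.1]
finger_gap: 0.698
gripper_force: 0.0
```

Run:
```python
from h import *
s=ctrl.read_state();print(s['eef_pos'],s['orientation'],s['force'],s['finger_gap'])
q,e=grab('side');W=world('side',e);Z=W[...,2]
m=(np.hypot(W[...,0]-.415,W[...,1]+.33)<.07)&(Z>.01)&(Z<.09)
P=W[m];print('cover',m.sum(),P[:,2].max(),np.percentile(P[:,2],90),cv2.minAreaRect((P[P[:,2]>.05][:,:2]*1000).astype(np.float32)))
```

```text
[ 0.45314273 -0.22964629  0.18634621] [ 1.80045511e-03  2.75227607e-01  9.61377199e-01 -6.36198974e-04] [0.88216172 0.04127764 0.08078951] 0.6980159197520946
cover 1315 0.06267080507208955 0.06021047677472924 ((414.97076416015625, -332.97247314453125), (57.77317428588867, 92.52412414550781), 68.12713623046875)
```

{"method": "arm_command", "body": {
  "plan": [
    [[15,30,0,0,0,-0.02,40],[38,74,0,0,0,-0.02,40],[62,120,0,0,0,-0.02,40],[85,164,0,0,0,-0.02,40],[100,194,0,0,0,-0.02,40]]
  ]
}}

```text
time: 9.4
eef_pos: [0.553, -0.0328, 0.1844]
orientation: [0.0, 0.281, 0.96, 0.0]
force: [-0.2, -0.6, 0.0]
finger_gap: 0.423
gripper_force: 0.0
```

{"method": "arm_command", "body": {
  "plan": [
    [[6,11,0,0,0,0,40],[6,11,0,0,0,0,40],[6,11,0,0,0,0,40]]
  ]
}}

```text
time: 9.7
eef_pos: [0.5577, -0.0255, 0.1842]
orientation: [-0.0, 0.283, 0.959, -0.001]
force: [0.3, 0.0, -0.2]
finger_gap: 0.425
gripper_force: 0.0
```

Run:
```python
from h import *
s=ctrl.read_state();print(s['eef_pos'],s['orientation'],s['force'],s['finger_gap'])
q,e=grab('side');W=world('side',e);Z=W[...,2]
h=cv2.cvtColor(q,cv2.COLOR_RGB2HSV)
m=(np.hypot(W[...,0]-.56,W[...,1]+.026)<.06)&(h[...,0]<16)&(h[...,1]>120)&(Z>.08)&(Z<.135)
P=W[m];print('wing side',m.sum(),P.min(0),P.max(0),np.median(P,0))
l=P[:,:2]*1000;c=l.mean(0);u,sv,vt=np.linalg.svd(l-c);print(c,np.rad2deg(np.arctan2(vt[0,1],vt[0,0])),sv)
cv2.imwrite('pics/s2.png',cv2.resize(q[150:240,235:335],None,fx=6,fy=6,interpolation=cv2.INTER_CUBIC)[:,:,::-1])
```

```text
[ 0.55766728 -0.02551186  0.18415035] [-3.80114009e-04  2.82585331e-01  9.59241957e-01 -5.03615081e-04] [ 0.25348813  0.00992642 -0.19447889] 0.42511985070282515
wing side 100 [ 0.54770521 -0.03931824  0.0948616 ] [ 0.57358569 -0.01747938  0.12840787] [ 0.55966774 -0.02974966  0.11226867]
[559.59674006 -29.70616306] -34.97165808373728 [74.22445189 31.23061807]
```

View pics/s2.png

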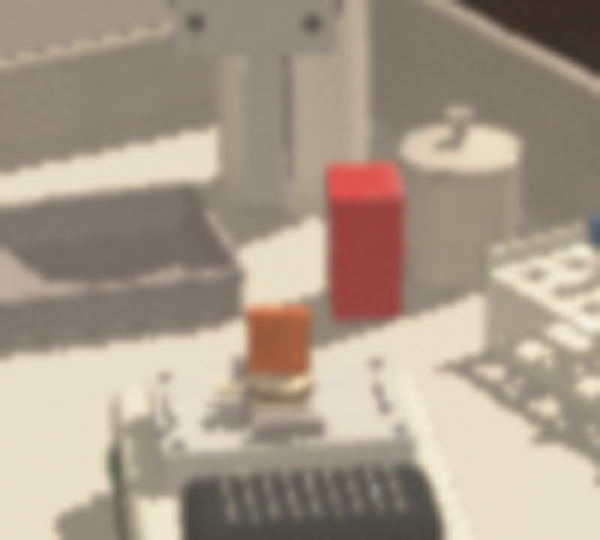

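The wing stands under the open fingers (wing at (280,340), fingers above (270,150)). Both cameras put it near (560,-25) mm with a yaw of about -34°. I'm descending.

{"method": "arm_command", "body": {
  "plan": [
    [[2,0,-15,0,0,-0.02,40],[2,0,-40,0,0,-0.02,40],[2,0,-62,0,0,-0.02,40],[2,0,-78,0,0,-0.02,40],[2,0,-84,0,0,-0.02,40]]
  ]
}}

```text
time: 10.25
eef_pos: [0.5577, -0.0254, 0.0972]
orientation: [-0.003, 0.293, 0.956, -0.0]
force: [-0.3, 0.4, -0.1]
finger_gap: 0.426
gripper_force: 0.0
```

{"method": "arm_command", "body": {
  "plan": [
    [[0,0,0,0,0,0,30],[0,0,0,0,0,0,24],[0,0,0,0,0,0,20],[0,0,0,0,0,0,18],[0,0,0,0,0,0,16]]
  ],
  "grip_force": 5
}}

```text
time: 10.75
eef_pos: [0.5608, -0.0246, 0.1012]
orientation: [0.001, 0.292, 0.956, 0.0]
force: [-0.4, -0.4, 0.5]
finger_gap: 0.175
gripper_force: 0.0
```

{"method": "arm_command", "body": {
  "plan": [
    [[0,0,0,0,0,0,13],[0,0,0,0,0,0,11],[0,0,0,0,0,0,9],[0,0,0,0,0,0,7],[0,0,0,0,0,0,5]]
  ]
}}

```text
time: 11.25
eef_pos: [0.5604, -0.0243, 0.1006]
orientation: [0.0, 0.292, 0.956, 0.0]
force: [0.2, 0.3, 0.2]
finger_gap: 0.099
gripper_force: 5.0
```

{"method": "arm_command", "body": {
  "plan": [
    [[0,0,0,0,0,0,4],[0,0,0,0,0,0,4],[0,0,0,0,0,0,4]]
  ],
  "grip_force": 55
}}

```text
time: 11.55
eef_pos: [0.5603, -0.0246, 0.1006]
orientation: [0.0, 0.292, 0.956, -0.0]
force: [0.2, 0.0, 1.9]
finger_gap: 0.092
gripper_force: 55.1
```

```bash
python3 -c "
from h import *
s=ctrl.read_state();print(s['eef_pos'],s['orientation'],s['force'],s['torque'],s['finger_gap'],s['gripper_force'],s['q'])"
```

```text
[ 0.56031123 -0.02460053  0.10057024] [ 1.31914699e-04  2.91794267e-01  9.56481086e-01 -1.39002267e-04] [0.15826235 0.04862483 1.86767698] [ 0.0624452  -0.03889341  0.2688883 ] 0.09174708206077392 55.11698305606842 [-1.97996969e-01  2.84739164e-01  1.67605273e+00 -3.27100298e-04
  1.18056544e+00 -1.17646448e+00]
```

{"method": "arm_command", "body": {
  "plan": [
    [[0,0,0.6,0,0,0.08,4],[0,0,0.9,0,0,0.18,4],[0,0,1.2,0,0,0.28,4],[0,0,1.5,0,0,0.38,4],[0,0,1.8,0,0,0.48,4]]
  ]
}}

```text
time: 12.05
eef_pos: [0.5597, -0.0241, 0.1008]
orientation: [-0.0, 0.055, 0.998, 0.001]
force: [1.4, 0.5, -5.4]
finger_gap: 0.091
gripper_force: 54.9
```

```bash
cat > st.py <<'E'
from h import *
s=ctrl.read_state();o=s['orientation'];a=np.rad2deg(2*np.arctan2(o[2],o[1]))-90
print(s['time'],(s['eef_pos']*1000).round(1),'rel deg',round(a-67.5,1),s['force'].round(1),s['torque'].round(2),s['finger_gap']*94,s['gripper_force'])
E
python3 st.py
```

```text
12.05 [559.7 -24.1 100.8] rel deg 16.2 [ 1.4  0.5 -5.4] [ 0.11 -0.49 -0.46] 8.581409611793394 54.87585961818695
```

{"method": "arm_command", "body": {
  "plan": [
    [[0,0,1.0,0,0,-0.1,4],[0,0,2.0,0,0,-0.23,4],[0,0,2.6,0,0,-0.37,4],[0,0,3.2,0,0,-0.51,4],[0,0,3.8,0,0,-0.64,4]]
  ]
}}

```text
time: 12.55
eef_pos: [0.5597, -0.0246, 0.1023]
orientation: [-0.0, 0.37, 0.929, -0.0]
force: [7.9, -0.9, -18.2]
finger_gap: 0.089
gripper_force: 55.1
```

```bash
python3 st.py
```

```text
12.55 [559.7 -24.6 102.3] rel deg -21.0 [  7.9  -0.9 -18.2] [-0.07 -1.59  0.38] 8.348061254855667 55.114989280700684
```

Climbing at an 18 N pull, so the method works. I'm continuing back and forth.

{"method": "arm_command", "body": {
  "plan": [
    [[0,0,0.0,0,0,0.12,4],[0,0,0.3,0,0,0.26,4],[0,0,0.7,0,0,0.4,4],[0,0,1.1,0,0,0.54,4],[0,0,1.5,0,0,0.68,4]]
  ]
}}

```text
time: 13.05
eef_pos: [0.5595, -0.0242, 0.1038]
orientation: [-0.001, 0.034, 0.999, 0.001]
force: [7.4, -0.4, -16.7]
finger_gap: 0.09
gripper_force: 54.9
```

```bash
python3 st.py
```

```text
13.05 [559.5 -24.2 103.8] rel deg 18.6 [  7.4  -0.4 -16.7] [-0.06 -1.49 -0.1 ] 8.470487488869036 54.93106663227081
```

{"method": "arm_command", "body": {
  "plan": [
    [[0,0,0.0,0,0,-0.12,4],[0,0,0.3,0,0,-0.26,4],[0,0,0.7,0,0,-0.4,4],[0,0,1.1,0,0,-0.54,4],[0,0,1.5,0,0,-0.68,4]]
  ]
}}

```text
time: 13.55
eef_pos: [0.5597, -0.0243, 0.1053]
orientation: [-0.001, 0.37, 0.929, 0.0]
force: [6.4, 0.6, -17.8]
finger_gap: 0.087
gripper_force: 55.1
```

{"method": "arm_command", "body": {
  "plan": [
    [[0,0,0.0,0,0,0.12,4],[0,0,0.3,0,0,0.26,4],[0,0,0.7,0,0,0.4,4],[0,0,1.1,0,0,0.54,4],[0,0,1.5,0,0,0.68,4]]
  ]
}}

```text
time: 14.05
eef_pos: [0.5593, -0.0244, 0.1069]
orientation: [-0.001, 0.034, 0.999, 0.0]
force: [5.3, -1.1, -15.4]
finger_gap: 0.091
gripper_force: 54.8
```

```bash
python3 st.py;python3 - <<'E'
from h import *
q,e=grab('side');cv2.imwrite('pics/s3.png',cv2.resize(q[150:275,220:345],None,fx=4,fy=4,interpolation=cv2.INTER_CUBIC)[:,:,::-1])
o=np.load('side1.npz')
a=cv2.cvtColor(o['p'][248:285,235:330],6).astype(np.float32);b=cv2.cvtColor(q[248:285,235:330],6).astype(np.float32)
print('pump shift px',cv2.phaseCorrelate(a,b,cv2.createHanningWindow(a.shape[::-1],cv2.CV_32F)))
E
```

```text
14.05 [559.3 -24.4 106.9] rel deg 18.6 [  5.3  -1.1 -15.4] [-0.01 -1.19 -0.44] 8.516057975879061 54.844443798065186
pump shift px ((0.02844594868641792, -0.00746209238002038), 0.8610878124833107)
```

View pics/s3.png

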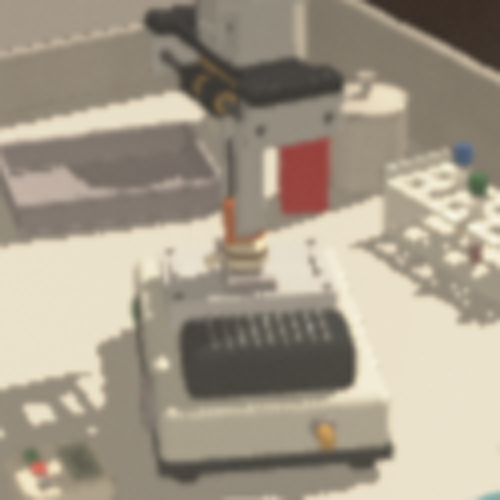

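The pump hasn't moved (0.03 px shift), and the cartridge body at (243,250) is clearly climbing. I'm continuing.

{"method": "arm_command", "body": {
  "plan": [
    [[0,0,0.0,0,0,-0.12,4],[0,0,0.3,0,0,-0.26,4],[0,0,0.7,0,0,-0.4,4],[0,0,1.1,0,0,-0.54,4],[0,0,1.5,0,0,-0.68,4]]
  ]
}}

```text
time: 14.6
eef_pos: [0.5596, -0.0246, 0.1084]
orientation: [-0.001, 0.37, 0.929, -0.0]
force: [5.9, 0.1, -14.8]
finger_gap: 0.093
gripper_force: 55.0
```

{"method": "arm_command", "body": {
  "plan": [
    [[0,0,0.0,0,0,0.12,4],[0,0,0.3,0,0,0.26,4],[0,0,0.7,0,0,0.4,4],[0,0,1.1,0,0,0.54,4],[0,0,1.5,0,0,0.68,4]]
  ]
}}

```text
time: 15.1
eef_pos: [0.5594, -0.0242, 0.11]
orientation: [-0.001, 0.035, 0.999, 0.001]
force: [6.2, 0.2, -15.3]
finger_gap: 0.089
gripper_force: 55.0
```

{"method": "arm_command", "body": {
  "plan": [
    [[0,0,0.0,0,0,-0.12,4],[0,0,0.3,0,0,-0.26,4],[0,0,0.7,0,0,-0.4,4],[0,0,1.1,0,0,-0.54,4],[0,0,1.5,0,0,-0.68,4]]
  ]
}}

```text
time: 15.6
eef_pos: [0.5596, -0.0246, 0.1115]
orientation: [-0.001, 0.37, 0.929, -0.0]
force: [6.5, -0.3, -16.0]
finger_gap: 0.091
gripper_force: 55.1
```

{"method": "arm_command", "body": {
  "plan": [
    [[0,0,0.0,0,0,0.12,4],[0,0,0.3,0,0,0.26,4],[0,0,0.7,0,0,0.4,4],[0,0,1.1,0,0,0.54,4],[0,0,1.5,0,0,0.68,4]]
  ]
}}

```text
time: 16.1
eef_pos: [0.5594, -0.0242, 0.1131]
orientation: [-0.001, 0.034, 0.999, 0.001]
force: [5.7, -0.4, -13.9]
finger_gap: 0.092
gripper_force: 54.9
```

{"method": "arm_command", "body": {
  "plan": [
    [[0,0,0.0,0,0,-0.12,4],[0,0,0.3,0,0,-0.26,4],[0,0,0.7,0,0,-0.4,4],[0,0,1.1,0,0,-0.54,4],[0,0,1.5,0,0,-0.68,4]]
  ]
}}

```text
time: 16.6
eef_pos: [0.5599, -0.0246, 0.1176]
orientation: [-0.0, 0.371, 0.929, -0.0]
force: [0.3, 0.6, -1.8]
finger_gap: 0.094
gripper_force: 55.0
```

```bash
python3 st.py
python3 - <<'E'
from h import *
z=np.load('top0.npz');W=world('top',z['d']);Z=W[...,2]
m=(np.abs(W[...,0]-.605)<.06)&(np.abs(W[...,1]-.3)<.045)
print('tray floor z',np.percentile(Z[m],[5,50,95]))
E
```

```text
16.6 [559.9 -24.6 117.6] rel deg -21.0 [ 0.3  0.6 -1.8] [-0.04 -0.04  0.02] 8.865366978672684 54.95519399642944
tray floor z [-0.00353467  0.00285043  0.00926697]
```

The cartridge is free. I'm lifting it straight up and carrying it to the tray centre at about (605, 299).

{"method": "arm_command", "body": {
  "plan": [
    [[0,0,6,0,0,0,4],[0,0,18,0,0,0,4],[0,0,36,0,0,0,4],[0,0,54,0,0,0,4],[0,0,66,0,0,0,4]]
  ]
}}

```text
time: 17.1
eef_pos: [0.561, -0.0248, 0.1865]
orientation: [0.001, 0.367, 0.93, 0.0]
force: [0.2, -0.0, -0.7]
finger_gap: 0.094
gripper_force: 55.0
```

{"method": "arm_command", "body": {
  "plan": [
    [[2,14,2,0,0,0,4],[7,48,2,0,0,0,4],[12,84,2,0,0,0,4],[17,122,2,0,0,0,4],[22,160,2,0,0,0,4]]
  ]
}}

```text
time: 17.6
eef_pos: [0.5815, 0.1378, 0.1853]
orientation: [-0.001, 0.367, 0.93, -0.0]
force: [0.7, -0.3, -0.8]
finger_gap: 0.092
gripper_force: 55.0
```

{"method": "arm_command", "body": {
  "plan": [
    [[5,38,0,0,0,0,4],[10,76,0,0,0,0,4],[15,114,0,0,0,0,4],[20,145,0,0,0,0,4],[23,163,0,0,0,0,4]]
  ]
}}

```text
time: 18.1
eef_pos: [0.6039, 0.3022, 0.1849]
orientation: [-0.001, 0.366, 0.931, -0.0]
force: [0.1, 0.1, -1.0]
finger_gap: 0.093
gripper_force: 55.0
```

```bash
python3 st.py
python3 - <<'E'
from h import *
q,e=grab('side');cv2.imwrite('pics/s4.png',cv2.resize(q[110:275,200:345],None,fx=3.5,fy=3.5,interpolation=cv2.INTER_CUBIC)[:,:,::-1])
o=np.load('side1.npz')
a=cv2.cvtColor(o['p'][248:285,235:330],6).astype(np.float32);b=cv2.cvtColor(q[248:285,235:330],6).astype(np.float32)
print('pump shift px',cv2.phaseCorrelate(a,b,cv2.createHanningWindow(a.shape[::-1],cv2.CV_32F)))
E
```

```text
18.1 [603.9 302.2 184.9] rel deg -20.4 [ 0.1  0.1 -1. ] [-0.05 -0.01 -0.04] 8.720303031926216 54.95702505111694
pump shift px ((0.027369855468400317, -0.06891793640269483), 0.9511332385241985)
```

View pics/s4.png

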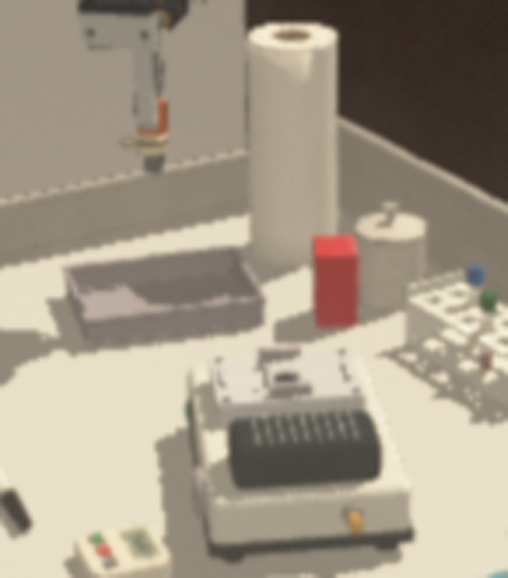

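The cartridge hangs at (152,140) above the tray, the port is empty and the pump is in place. I'm lowering it.

{"method": "arm_command", "body": {
  "plan": [
    [[0,-2,-15,0,0,0,4],[0,-2,-45,0,0,0,4],[0,-2,-80,0,0,0,4],[0,-2,-112,0,0,0,4],[0,-2,-128,0,0,0,4]]
  ]
}}

```text
time: 18.65
eef_pos: [0.6015, 0.2938, 0.0527]
orientation: [-0.003, 0.368, 0.93, -0.003]
force: [-0.5, -0.2, -0.6]
finger_gap: 0.091
gripper_force: 55.0
```

{"method": "arm_command", "body": {
  "plan": [
    [[0,0,-2,0,0,0,4],[0,0,-4,0,0,0,4],[0,0,-6,0,0,0,4],[0,0,-7,0,0,0,4],[0,0,-8,0,0,0,4]]
  ]
}}

```text
time: 19.15
eef_pos: [0.6062, 0.2968, 0.0515]
orientation: [0.001, 0.368, 0.93, 0.001]
force: [-0.6, 0.3, -0.7]
finger_gap: 0.092
gripper_force: 55.0
```

{"method": "arm_command", "body": {
  "plan": [
    [[0,0,-0.5,0,0,0,4],[0,0,-1,0,0,0,4],[0,0,-1,0,0,0,4]]
  ]
}}

```text
time: 19.45
eef_pos: [0.6052, 0.2965, 0.0491]
orientation: [0.0, 0.368, 0.93, 0.0]
force: [-0.3, -0.3, -1.6]
finger_gap: 0.09
gripper_force: 55.0
```

{"method": "arm_command", "body": {
  "plan": [
    [[0,0,-0.5,0,0,0,4],[0,0,-1.5,0,0,0,4],[0,0,-2,0,0,0,4],[0,0,-2,0,0,0,4]]
  ]
}}

```text
time: 19.85
eef_pos: [0.6051, 0.2964, 0.0468]
orientation: [-0.0, 0.368, 0.93, -0.0]
force: [0.4, -0.1, -1.1]
finger_gap: 0.091
gripper_force: 55.0
```

{"method": "arm_command", "body": {
  "plan": [
    [[0,0,-0.5,0,0,0,4],[0,0,-1,0,0,0,4],[0,0,-1,0,0,0,4]]
  ]
}}

```text
time: 20.15
eef_pos: [0.6053, 0.2965, 0.0466]
orientation: [0.0, 0.368, 0.93, 0.0]
force: [-0.7, -0.7, 2.7]
finger_gap: 0.097
gripper_force: 55.0
```

Contact with the tray floor. I'm reducing the grip and opening slowly.

{"method": "arm_command", "body": {
  "plan": [
    [[0,0,0.5,0,0,0,8],[0,0,0.5,0,0,0,10],[0,0,0.5,0,0,0,13],[0,0,0.5,0,0,0,18],[0,0,0.5,0,0,0,26]]
  ],
  "grip_force": 5
}}

```text
time: 20.65
eef_pos: [0.6052, 0.2965, 0.0465]
orientation: [0.0, 0.368, 0.93, -0.0]
force: [-0.1, 0.7, -0.3]
finger_gap: 0.242
gripper_force: 0.0
```

{"method": "arm_command", "body": {
  "plan": [
    [[0,0,0,0,0,0,34],[0,0,0,0,0,0,40],[0,0,12,0,0,0,40],[0,0,35,0,0,0,40],[0,0,70,0,0,0,40]]
  ]
}}

```text
time: 21.15
eef_pos: [0.6034, 0.2958, 0.1154]
orientation: [-0.002, 0.368, 0.93, -0.002]
force: [-1.2, -0.9, 0.2]
finger_gap: 0.421
gripper_force: 0.0
```

{"method": "arm_command", "body": {
  "plan": [
    [[0,0,30,0,0,0,40],[-10,5,60,0,0,0,40],[-40,20,90,0,0,0,40],[-80,40,100,0,0,0,40],[-110,55,100,0,0,0,40]]
  ]
}}

```text
time: 21.65
eef_pos: [0.4953, 0.3532, 0.2211]
orientation: [0.002, 0.368, 0.93, 0.003]
force: [-0.4, 0.4, 0.1]
finger_gap: 0.426
gripper_force: 0.0
```

{"method": "arm_command", "body": {
  "plan": [
    [[-20,20,0,0,0,0,40],[-50,50,0,0,0,0,40],[-85,85,0,0,0,0,40],[-110,110,0,0,0,0,40],[-120,120,0,0,0,0,40]]
  ]
}}

```text
time: 22.15
eef_pos: [0.3728, 0.4736, 0.2178]
orientation: [-0.0, 0.366, 0.931, 0.001]
force: [0.3, -0.1, -0.6]
finger_gap: 0.424
gripper_force: 0.0
```

```bash
python3 st.py
python3 - <<'E'
from h import *
q,e=grab('side');cv2.imwrite('pics/s5.png',cv2.resize(q[160:340,130:400],None,fx=2.9,fy=2.9,interpolation=cv2.INTER_CUBIC)[:,:,::-1])
E
```

```text
22.15 [372.8 473.6 217.8] rel deg -20.4 [ 0.3 -0.1 -0.6] [ 0.    0.08 -0.01] 39.842219662810905 0.0
```

View pics/s5.png

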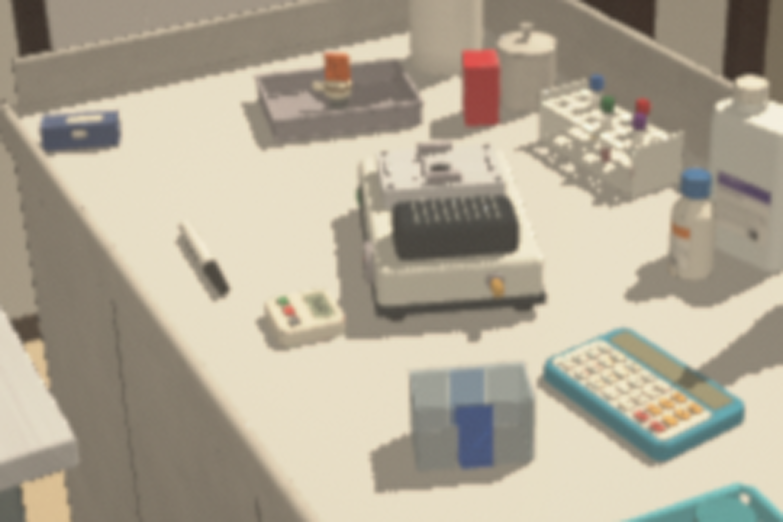

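The cartridge stands in the tray at (337,80), the cover stands upright at (472,415), and the pump and the other things are undisturbed. I'm handing in the job.

```bash
python3 -c "
from h import *
print(workorder.close_job())"
```

```text
the job is handed in; nothing more can be done
None
```

The job is handed in: the cover stands upright on the bench, the cartridge stands released in the tray, the pump and the other things are where they were, and it took about 22 s of the 72 s allowed.

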